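# Make up a soldering kit and a rework kit

### The job

Make up two kits from the stock. Into the tray with the long slot go the paste syringe, lying in the slot, the solder reel in the square pocket next to the thumb tab and the round tin in the other square pocket; into the small tray with just two pockets go the small braid reel, in the pocket next to its thumb tab, and the glue jar in the other pocket. Everything lies flat or stands upright on its pocket's floor, and the white suction cup stays in the stock where it stands.

Things in the scene. Friction and masses are not known exactly. Their poses are not given: they have to be found in the camera images.
- tray_long_slot: Grey shallow tray, 153 (x) x 127 mm (y), fixed; origin: centre of its underside, on the desk. Floor 3 mm thick, walls 3 mm thick with tops 7 mm above the desk. Thumb tab sticks out 16 mm at the -x end (y = +25 mm). Slot along x, 147 x 46 mm inside, centred at (0, -37.5) mm; two square pockets, 72 x 72 mm inside: next to the tab, centred at (-37.5, +24.5) mm; the other at (+37.5, +24.5) mm.
- tray_two_pocket: Smaller grey shallow tray, 153 (x) x 78 mm (y), fixed, turned any way; origin: centre of its underside, on the desk. Floor 3 mm thick, walls 3 mm thick with tops 7 mm above the desk. Thumb tab sticks out 16 mm from the middle of its -x end. Two square pockets, 72 x 72 mm inside: next to the tab, centred at (-37.5, 0) mm; the other at (+37.5, 0) mm.
- solder_reel: Larger wire reel lying flat: blue flanges, white wire, 42 mm in diameter, 16 mm high. Loose; z up; origin on its underside, but the reel's centre lies 2 mm to -x of the origin. Stands on the bare desk. Grasp across the flanges.
- wick_reel: Smaller reel (desoldering braid) lying flat: light grey flanges, copper-coloured winding, 36 mm in diameter, 12 mm high. Loose; z up; origin on its underside, but the reel's centre lies 2 mm to -x of the origin. Stands on the bare desk. Grasp across the flanges.
- flux_tin: Low round white tin with a flat lid (lid fixed), 44 mm in diameter over the lid, 42 mm below it, 17 mm high. Loose; origin at the centre of its underside, z up. Stands on the bare desk.
- glue_jar: Small round white jar with a black screw cap, 38 mm in diameter, 50 mm high. Loose; origin at the centre of its underside, z up. Stands on the bare desk. Grasp it round the white body, below 34 mm above its underside, not by the cap.
- syringe: Paste syringe lying flat, white barrel and blue plunger, 116 mm long (its y), barrel 16 mm wide and 17 mm high, finger flange 29 mm wide. Loose; origin at the centre of its underside, z up. Grasp across the barrel (along its x) at the origin. Lies on the 6 mm thick bench mat, at the left. Either end may lead in the slot.
- suction_cup: White cone-shaped suction cup, 34 mm in diameter, 23 mm high; not part of either kit, stays where it stands, on the 6 mm thick bench mat. Loose; origin at the centre of its underside, z up.

How it is judged:
By the outcome, as a careful person would: the job done as asked, in the order asked, and still so for the second after the job is handed in, with the robot touching nothing.
It also fails if it takes over 109 s, if anything falls off the work surface, if the arm or the gripper's body presses on something with over 40 N, if the wrist force passes 120 N, or if a joint passes its speed limit or range.

### The arm

A 6-joint arm with a two-finger parallel gripper is mounted at the origin on a cart in front of the work surface, level with it; the furniture and walls round the work are solid. World frame = base frame: x ahead of the robot, y to its left, z up, the work surface at z = 0. Lengths are in m, angles in rad, forces in N, time in s.
With the tool pointing down it reaches from about 0.35 to 0.775 m from the base axis. Payload 5.5 kg.
Tool frame: the origin (TCP) lies at the very end of the fingers, on their centre line; the grasp point (between the pads) lies 19 mm behind it (env.grip_point_offset is the distance from the TCP to the grasp point, in m); z points along the fingers, y is the line along which they close (so a half turn about z gives the same grasp; the last joint's range is limited). The gripper opens to 85 mm and grips with 20 to 120 N. Pads are 22 mm wide; open, the fingers measure 114 mm over their backs; the gripper's body (76 mm by 85 mm) begins 54 mm behind the grasp point. The pads swing forward as they close: fully open they stand 13 mm farther back than shut.
Start: joints at [1.204, 0.313, 0.046, 1.304, 0, 1.431], TCP at [0.129, 0.56, 0.231] pointing down, gripper open.
Joint ranges: [-2.76, 2.76], [-0.86, 1.69], [-1.03, 1.26], [-2.2, 2.34], [-1.47, 1.5], [-3.14, 3.14]. Speed limits (rad/s): [2.57, 2.57, 3.14, 3.14, 3.14, 3.14].

### API

Orientations are given as a unit quaternion [w, x, y, z].
In Python, from workcell import sensors, imaging, workorder, env gives the robot as it stands.
- The arm moves only by the shell command python3 -m handwheel 'ROWS' [FORCE]. ROWS is JSON, a list of rows, each a list of 5 numbers: the shift along the tool's x, y, z in mm, then the turn about the tool's z in rad, then the opening, from 0 (shut) to 1 (fully open). A call has 1 to 8 rows; each row is the pose to reach, as a shift and turn from the pose commanded when the call began, along the tool's axes at that moment; what a row does not reach only later rows make up. A row lasts 1/10 s, in which the tool goes at most 50 mm and 8.59 degrees, less where a joint would pass 70% of its speed; a pose out of reach is approached as far as the arm can. A call with a gripper value outside its range is refused whole. The fingers move at their own pace and stop on an object; FORCE is the grip in N (left out, the last holds). Time passes only in rows, so rows that repeat a pose let the fingers close. It gives the time, the measured TCP pose, the force, the opening and the grip force at its end, in the units of the state.
- sensors.get_state(): the state, without advancing time (a new reading comes with each control period).
- imaging.read_camera(name): name is "scene" or "side" or "wrist"; returns a dict with "color" (480x640x3 uint8, blue, green, red), "z_map" (480x640 float32, m along the optical axis (not along the pixel's ray), 0 where there is no reading), "fx", "fy", "cx", "cy" (pixels), "xyz" and "rotation" of the camera in the world. Camera axes: x right, y down, z forward; pixel columns grow to the right and rows downward; lengths in m; the calibration is good to about 2 mm. A picture is of the moment at which its call begins.
- workorder.hand_in(): hands the job in; it is judged then, once.
The state is a dict: "clock": time; "joint_pos": joint angles; "qvel": joint speeds; "tau": joint torques, N m; "tcp_pos": TCP position; "orientation": TCP orientation; "wrist_force": force on the tool from outside, world axes, zero at the start; "ft_torque": the same for the moment, N m; "finger_gap": finger opening in m; "grip_force": force on a finger pad.
Only numpy, scipy, OpenCV 4.12 (cv2) and the standard library are available. Lean on these libraries where they do the work, as an engineer would, in place of code of your own. Each camera call takes 0.05 s, during which the arm holds its last target. There are 200 camera calls.

## Working session

There is one attempt and no reset: what is moved stays moved. The work goes in short steps, Python scripts to look and compute and a shell command to move; the robot and the scene stay as the last step left them, time stands still between calls to the robot, and variables do not carry over. Pictures are saved under pics/ and viewed, at most 14 in all, crops included, and the job is handed in when it is done.

```bash
ls; mkdir -p pics; cat > h.py <<'E'
import numpy as np, cv2
from workcell import sensors, imaging, workorder, env
def snap(n):
    c=imaging.read_camera(n); np.savez(f'pics/{n}.npz',**{k:np.array(v) for k,v in c.items()}); return c
def load(n): return dict(np.load(f'pics/{n}.npz'))
def rot(c):
    R=np.array(c['rotation'])
    if R.shape==(4,):
        from scipy.spatial.transform import Rotation as Ro
        R=Ro.from_quat([R[1],R[2],R[3],R[0]]).as_matrix()
    return R
def cloud(c):
    v,u=np.mgrid[0:480,0:640]; z=c['z_map']
    p=np.stack([(u-c['cx'])/c['fx']*z,(v-c['cy'])/c['fy']*z,z],-1)
    return p@rot(c).T+np.array(c['xyz'])
def onplane(c,u,v,h):
    d=rot(c)@np.array([(u-c['cx'])/c['fx'],(v-c['cy'])/c['fy'],1]); o=np.array(c['xyz'])
    return o+d*(h-o[2])/d[2]
E
python3 - <<'E'
from h import *
for n in('scene','side','wrist'):
    c=snap(n); cv2.imwrite(f'pics/{n}0.png',c['color']); print(n,c['xyz'],np.array(c['rotation']).round(3).tolist(),c['fx'])
s=sensors.get_state(); print(s)
E
```

```text
pics
scene [-0.02240276  0.40759236  0.56011804] [0.197, -0.403, 0.8, -0.397] 469.17703784734107
side [ 0.0983176  -0.56204237  0.49906127] [-0.45, 0.839, -0.264, 0.154] 474.74171293996216
wrist [0.06275695 0.57530087 0.37428881] [0.105, 0.775, 0.617, 0.083] 336.89363000909293
{'clock': 0.15, 'joint_pos': array([1.20441926e+00, 3.13824728e-01, 4.52347750e-02, 1.30359745e+00,
       2.33121746e-06, 1.43121492e+00]), 'qvel': array([-0.00070831, -0.00108386,  0.00287061,  0.00077549, -0.00136875,
        0.00197767]), 'tau': array([ 1.72807635e-03, -4.81066883e+01,  2.98814517e+01,  1.39497413e-02,
       -1.36765975e-04,  7.04235688e-06]), 'tcp_pos': array([0.12915187, 0.55991391, 0.2306134 ]), 'orientation': array([-1.75213759e-04,  1.13154930e-01,  9.93577112e-01, -6.73105720e-04]), 'wrist_force': array([-0.2479443 , -0.36600168, -0.6793462 ]), 'ft_torque': array([-0.03968141,  0.01202075, -0.04362929]), 'grip_force': 0.0, 'finger_gap': 0.08545868518934037}
```

View pics/scene0.png

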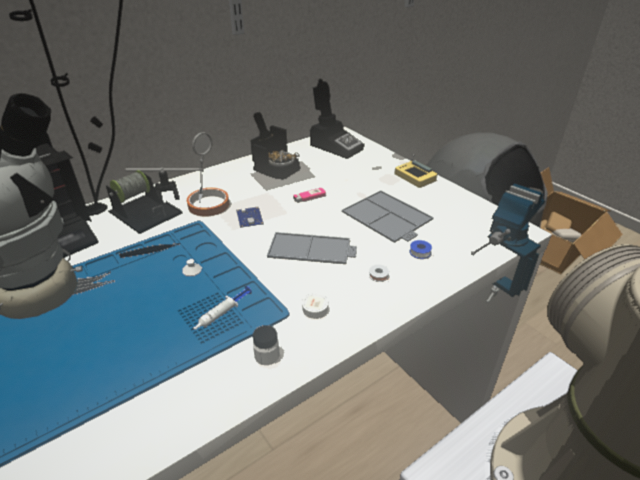

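View pics/side0.png

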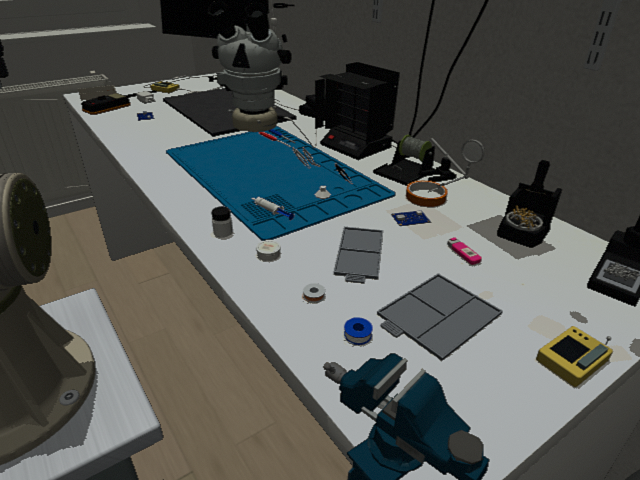

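Scene: the two-pocket tray is at (310,248) with its tab at (351,252). The slot tray is at (388,215) with its tab at (407,238). The solder reel is at (421,249), wick reel (379,272), tin (316,305), jar (265,343), syringe (222,308) and cup (192,267). The side view agrees. Next I'll enlarge both.

```bash
python3 - <<'E'
from h import *
c=load('scene'); cv2.imwrite('pics/sc1.png',cv2.resize(c['color'][180:370,180:445],None,fx=3,fy=3,interpolation=cv2.INTER_CUBIC))
c=load('side'); cv2.imwrite('pics/sd1.png',cv2.resize(c['color'][180:360,245:510],None,fx=3,fy=3,interpolation=cv2.INTER_CUBIC))
E
```

```text
(no output)
```

View pics/sc1.png

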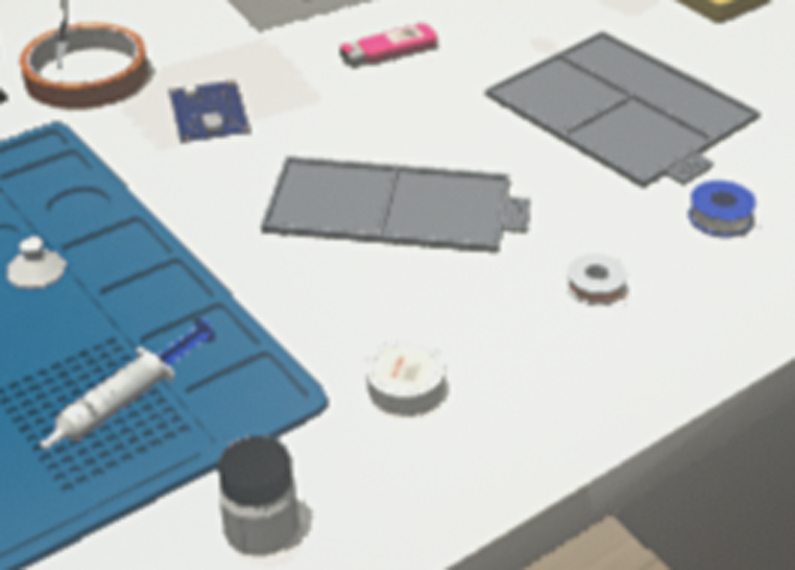

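View pics/sd1.png

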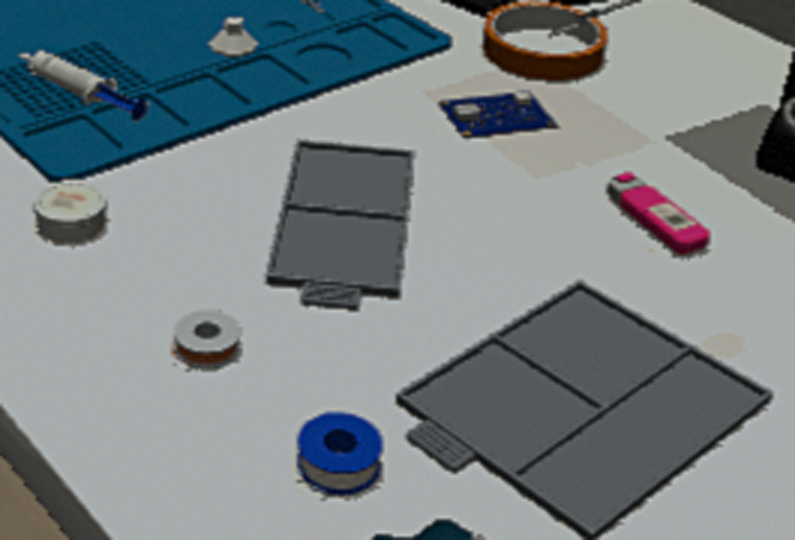

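```bash
python3 - <<'E'
from h import *
C={'scene':(load('scene'),180,180),'side':(load('side'),245,180)}
def P(n,x,y,h):
    c,ox,oy=C[n]; return onplane(c,ox+(x+.5)/3-.5,oy+(y+.5)/3-.5,h)[:2]*1000
def rect(n,pts,L,W):
    p=np.array([P(n,*q,.007) for q in pts]); print(n,p.round(0).tolist(),'edges',np.linalg.norm(p-np.roll(p,-1,0),axis=1).round(1),'ctr',p.mean(0).round(1))
    r=cv2.minAreaRect(p.astype(np.float32)); print(r); return p
rect('scene',[(290,158),(508,176),(498,247),(263,229)],0,0); rect('side',[(298,142),(413,152),(400,293),(267,279)],0,0)
rect('scene',[(601,34),(759,115),(646,182),(487,93)],0,0); rect('side',[(579,284),(771,397),(593,533),(397,400)],0,0)
for nm,h,a,b in [('solder',.016,(722,201),(341,442)),('wick',.012,(597,272),(207,330)),('tin',.017,(406,370),(71,203)),('jar',.05,(256,464),((221-245)*3,(211-180)*3)),('noz',.0145,(43,443),(24,57)),('plun',.0145,(208,328),(142,107)),('cup',.029,(32,243),(234,21)),('tab2',.004,(518,214),(331,295)),('tabL',.004,(690,167),(440,446))]:
    print(nm,P('scene',*a,h).round(1),P('side',*b,h).round(1))
for n in C:
    w=cloud(C[n][0])*1000; z=C[n][0]['z_map']
    for nm,h,x,y in [('solder',16,.0,0),('wick',12,0,0),('tin',17,0,0),('jar',50,0,0)]:
        a={'solder':(722,201,341,442),'wick':(597,272,207,330),'tin':(406,370,71,203),'jar':(256,464,-72,93)}[nm]
        g=P(n,*(a[:2] if n=='scene' else a[2:]),h/1000)
        m=(z>0)&(np.hypot(w[...,0]-g[0],w[...,1]-g[1])<35)&(abs(w[...,2]-h)<4)
        q=w[m][:,:2].astype(np.float32); print(n,nm,len(q),w[m][:,2].mean().round(1),cv2.minEnclosingCircle(q),q.mean(0))
E
```

```text
scene [[652.0, 22.0], [549.0, -84.0], [495.0, -32.0], [597.0, 76.0]] edges [147.4  75.1 148.6  77.7] ctr [573.5  -4.6]
((573.0405883789062, -4.1222686767578125), (148.55105590820312, 77.70191192626953), 45.719791412353516)
side [[601.0, 66.0], [656.0, 14.0], [550.0, -97.0], [495.0, -44.0]] edges [ 75.8 153.3  76.1 152.2] ctr [575.3 -15.2]
((575.32275390625, -15.022598266601562), (153.253662109375, 76.0736312866211), 46.09402084350586)
scene [[650.0, -258.0], [501.0, -273.0], [490.0, -153.0], [637.0, -136.0]] edges [149.8 119.8 147.5 122.9] ctr [ 569.5 -204.8]
((568.8828125, -204.7332305908203), (149.7593994140625, 122.92344665527344), 6.198502540588379)
side [[640.0, -148.0], [652.0, -272.0], [505.0, -285.0], [489.0, -164.0]] edges [124.8 147.4 121.7 152. ] ctr [ 571.6 -217.4]
((570.3953857421875, -217.00125122070312), (151.95001220703125, 124.77671813964844), 5.140735626220703)
solder [ 438.3 -169.1] [ 439.9 -179.2]
wick [436.7 -61.2] [437.1 -67.6]
tin [432.5  83.7] [433.8  73.3]
jar [395.5 198.8] [397.9 188.4]
noz [502.8 266. ] [500.4 257.7]
plun [529.3 153.2] [532.7 150.8]
cup [64
[... 228 characters left out ...]
8.390380859375, -62.671119689941406), 18.631690979003906) [438.1096   -62.717278]
scene tin 408 15.5 ((435.17333984375, 81.98062896728516), 22.86627960205078) [434.69736  82.86531]
scene jar 366 48.3 ((398.92987060546875, 198.40399169921875), 18.500173568725586) [398.06842 198.11201]
side solder 408 14.7 ((440.1541748046875, -176.85140991210938), 22.455245971679688) [ 440.44775 -178.12997]
side wick 220 10.4 ((439.52972412109375, -66.90119171142578), 19.59588623046875) [437.67703 -66.61732]
side tin 277 15.1 ((435.34100341796875, 78.16068267822266), 23.010822296142578) [435.3036    77.096214]
side jar 141 47.7 ((399.878173828125, 193.95509338378906), 18.768898010253906) [399.1961  192.29599]
```

```bash
cat >> h.py <<'E'
from scipy.spatial.transform import Rotation as Ro
def go(x,y,z,yang=None):
    """mm world, angle of tool y in deg -> tool-frame shift mm, turn rad"""
    s=sensors.get_state(); q=s['orientation']; R=Ro.from_quat([q[1],q[2],q[3],q[0]]).as_matrix()
    d=R.T@(np.array([x,y,z])-np.array(s['tcp_pos'])*1000)
    a=np.degrees(np.arctan2(R[1,1],R[0,1])); t=0
    if yang is not None: t=-np.radians((yang-a+90)%180-90)
    print('tcp',(s['tcp_pos']*1000).round(1),'yang',round(a,1),'tilt',R[:,2].round(3),'SHIFT',d.round(1),'TURN',round(t,3),'q6',round(s['joint_pos'][5],2))
E
python3 - <<'E'
from h import *
for n in('scene','side'):
    c=load(n); w=cloud(c)*1000; z=c['z_map']; b=c['color'].astype(int)
    m=(z>0)&(b.min(-1)>130)&(abs(w[...,2])<6)&(w[...,0]>380)&(w[...,0]<700)&(abs(w[...,1])<300)
    p=w[m]; A=np.c_[p[:,:2]/100,np.ones(len(p))]; print(n,np.linalg.lstsq(A,p[:,2],rcond=None)[0].round(2),len(p))
c=load('wrist'); print(rot(c).round(3)); 
go(515,207,180,15.3)
E
```

```text
scene [ 0.35 -0.01 -2.54] 22231
side [ 0.13 -0.09 -2.05] 19353
[[ 0.224  0.939  0.259]
 [ 0.975 -0.216 -0.06 ]
 [-0.001  0.266 -0.964]]
tcp [129.2 559.9 230.6] yang 77.0 tilt [-0.001 -0.001 -1.   ] SHIFT [-455.3 -257.    50.9] TURN 1.077 q6 1.43
```

View pics/wrist0.png

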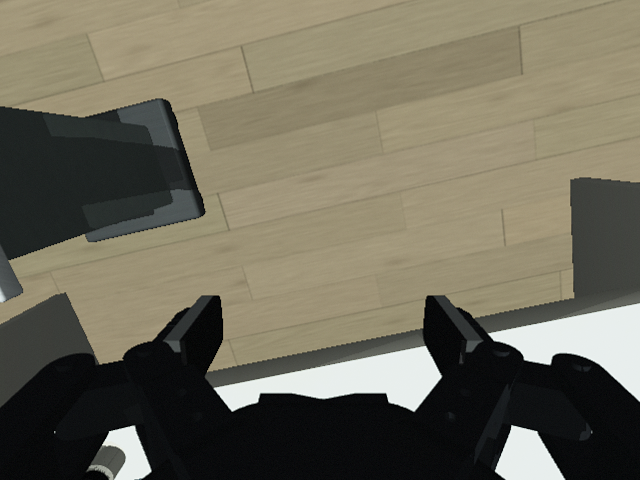

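The wrist view shows only floor and fingers at the start pose: the ground point under the TCP projects near the image centre, between the fingertips at (215,300) and (430,300). Before moving I'll check for tall obstacles.

```bash
python3 - <<'E'
from h import *
for n in('scene','side'):
    c=load(n); w=cloud(c)*1000; m=(c['z_map']>0)&(w[...,2]>80)&(w[...,0]>250)&(w[...,0]<850)&(w[...,1]>-500)&(w[...,1]<600)
    p=(w[m][:,:2]//50*50).astype(int); k,i,ct=np.unique(p,axis=0,return_inverse=True,return_counts=True); i=i.ravel()
    print(n,[(a.tolist(),int(b),int(w[m][i==j][:,2].max())) for j,(a,b) in enumerate(zip(k,ct)) if b>25])
E
```

```text
scene [([300, -400], 143, 114), ([300, -350], 340, 115), ([300, -300], 193, 97), ([350, -400], 78, 115), ([350, -350], 357, 114), ([350, -300], 216, 103), ([500, 400], 1592, 358), ([500, 450], 78, 226), ([550, 300], 51, 363), ([550, 350], 4281, 377), ([550, 400], 4530, 343), ([550, 450], 1253, 202), ([600, 250], 64, 329), ([600, 300], 465, 451), ([600, 350], 511, 376), ([800, 300], 107, 187), ([800, 350], 30, 188)]
side [([300, -450], 28, 84), ([300, -400], 1102, 116), ([300, -350], 1052, 115), ([300, -300], 235, 92), ([350, -450], 960, 84), ([350, -400], 2084, 116), ([350, -350], 707, 115), ([350, -300], 158, 98), ([500, 400], 964, 376), ([500, 450], 213, 309), ([550, 300], 110, 363), ([550, 350], 2011, 376), ([550, 400], 1389, 371), ([550, 450], 122, 372), ([600, 250], 39, 328), ([600, 300], 122, 379), ([600, 350], 1592, 375), ([600, 400], 195, 373), ([600, 450], 96, 372), ([650, 350], 213, 294), ([650, 400], 89, 370), ([700, 450], 109, 201), ([800, 300], 35, 186), ([800, 350], 57, 187), ([800, 400], 66, 187), ([800, 450], 577, 187)]
```

```bash
python3 -m handwheel '[[-254,-208,20,-1.18,1],[-254,-208,20,-1.18,1],[-254,-208,20,-1.18,1],[-254,-208,20,-1.18,1],[-254,-208,20,-1.18,1],[-254,-208,20,-1.18,1],[-254,-208,20,-1.18,1],[-254,-208,20,-1.18,1]]' 30
python3 -c "
from h import *
go(515,207,200,195.3)"
```

```text
clock: 0.95
tcp_pos: [0.3314, 0.298, 0.2109]
orientation: [-0.0, -0.416, 0.909, -0.0]
wrist_force: [-0.0, 0.1, 0.0]
finger_gap: 0.0857
grip_force: 0.0
tcp [331.4 298.  210.9] yang 139.2 tilt [ 0.    -0.001 -1.   ] SHIFT [ -51.1 -198.4   11. ] TURN -0.979 q6 -0.31
```

```bash
python3 -m handwheel '[[-32,-204,11,-0.885,1],[-32,-204,11,-0.885,1],[-32,-204,11,-0.885,1],[-32,-204,11,-0.885,1],[-32,-204,11,-0.885,1],[-32,-204,11,-0.885,1],[-32,-204,11,-0.885,1],[-32,-204,11,-0.885,1]]'
python3 - <<'E'
from h import *
go(515,207,200,195.3); c=snap('wrist'); cv2.imwrite('pics/w1.png',c['color']); go(515,207,200,195.3)
E
```

```text
clock: 1.75
tcp_pos: [0.5047, 0.191, 0.2]
orientation: [0.0, 0.764, -0.645, -0.0]
wrist_force: [0.4, -0.2, 0.3]
finger_gap: 0.0854
grip_force: 0.0
tcp [504.7 191.  200. ] yang -170.4 tilt [-0.001 -0.    -1.   ] SHIFT [-14.1 -12.9  -0. ] TURN -0.099 q6 -1.53
tcp [504.6 191.2 200.2] yang -170.4 tilt [-0.  0. -1.] SHIFT [-13.8 -12.9   0.2] TURN -0.099 q6 -1.53
```

View pics/w1.png

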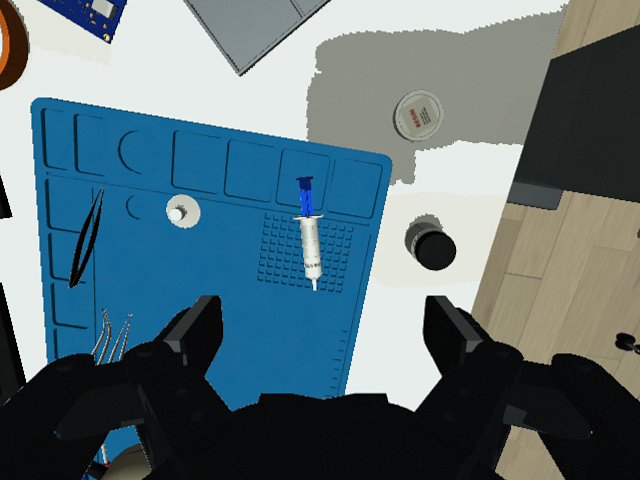

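The wrist view has the syringe nozzle at (315,290) and plunger end at (305,178). The tin lid is at (419,116), jar cap (435,251) and cup (183,211).

```bash
python3 - <<'E'
from h import *
c=load('wrist'); print(c['xyz'])
P=lambda u,v,h:onplane(c,u,v,h)[:2]*1000
a,b=P(315,290.5,.0145),P(305,177,.0145); print('syr',a,b,(a+b)/2,np.linalg.norm(a-b),np.degrees(np.arctan2(*(b-a)[::-1])))
print('tin',P(419,116,.017),'cup',P(183,211,.006),'jar',P(435,251,.05))
w=cloud(c)*1000; m=(c['z_map']>0)&(c['color'].min(-1)>150)&(abs(w[...,2])<8); print('desk z',np.median(w[m][:,2]))
# syringe body above mat
m=(c['z_map']>0)&(w[...,2]>11)&(np.hypot(w[...,0]-a[0]/2-b[0]/2,w[...,1]-a[1]/2-b[1]/2)<65)
q=w[m][:,:2].astype(np.float32); print(len(q),cv2.minAreaRect(q),w[m][:,2].max())
v,u=np.nonzero(m); print(u.min(),u.max(),v.min(),v.max())
# barrel axis from central band
d=(b-a)/np.linalg.norm(b-a); ctr=(a+b)/2; t=(q-ctr)@d; s=(q-ctr)@np.array([-d[1],d[0]])
for lo in range(-60,60,10):
    k=(t>=lo)&(t<lo+10); print(lo,k.sum(),(s[k].min().round(1),s[k].max().round(1)) if k.sum() else '')
E
```

```text
[0.51545001 0.12437198 0.34377027]
syr [499.04126901 267.58366902] [527.55914828 152.72559304] [513.30020864 210.15463103] 118.34545641700448 -76.05611527582425
tin [433.41212885  81.02449396] cup [644.56989984 207.66723884] jar [399.21829261 195.48423882]
desk z 1.0985530520113418
55383 ((513.691162109375, 194.74346923828125), (99.95370483398438, 105.60511779785156), 54.14317321777344) 304.9890483841289
0 510 176 479
-60 18 (np.float64(-0.8), np.float64(2.4))
-50 39 (np.float64(-4.7), np.float64(7.6))
-40 146 (np.float64(-7.9), np.float64(8.6))
-30 155 (np.float64(-7.9), np.float64(8.8))
-20 160 (np.float64(-7.8), np.float64(9.0))
-10 165 (np.float64(-63.5), np.float64(8.9))
0 1226 (np.float64(-64.9), np.float64(50.2))
10 6096 (np.float64(-64.2), np.float64(60.7))
20 20266 (np.float64(-61.3), np.float64(55.4))
30 26849 (np.float64(-55.7), np.float64(56.2))
40 122 (np.float64(-4.7), np.float64(6.7))
50 141 (np.float64(-6.9), np.float64(9.6))
```

```bash
python3 -c "
from h import *
go(513.5,210,11,194)"
```

```text
tcp [504.6 191.2 200.2] yang -170.4 tilt [-0.  0. -1.] SHIFT [-17.  -12.  189.2] TURN -0.076 q6 -1.53
```

```bash
python3 -m handwheel '[[-17,-12,40,-0.076,0.5],[-17,-12,90,-0.076,0.5],[-17,-12,130,-0.076,0.5],[-17,-12,160,-0.076,0.5],[-17,-12,178,-0.076,0.5],[-17,-12,189,-0.076,0.5],[-17,-12,189,-0.076,0.5]]' 30
python3 -c "
from h import *
go(513.5,210,11,194)"
python3 -m handwheel '[[0,0,0,0,0],[0,0,0,0,0],[0,0,0,0,0],[0,0,0,0,0],[0,0,0,0,0],[0,0,0,0,0]]' 30
```

```text
clock: 2.5
tcp_pos: [0.5126, 0.21, 0.0102]
orientation: [0.001, 0.788, -0.615, -0.001]
wrist_force: [0.1, 0.1, 0.4]
finger_gap: 0.0426
grip_force: 0.0
tcp [512.6 210.   10.2] yang -165.9 tilt [-0.002 -0.    -1.   ] SHIFT [ 0.2 -0.8 -0.8] TURN 0.002 q6 -1.57
clock: 3.1
tcp_pos: [0.5153, 0.2102, 0.0129]
orientation: [-0.001, 0.789, -0.615, 0.001]
wrist_force: [-0.3, 0.6, 5.5]
finger_gap: 0.0158
grip_force: 31.5
```

```bash
python3 -m handwheel '[[0,0,-15,0,0],[0,0,-40,0,0],[0,0,-90,0,0],[0,0,-140,0,0],[0,0,-190,0,0],[0,0,-190,0,0]]'
python3 -c "
from h import *
go(530,-150,200,95.7)"
```

```text
clock: 3.7
tcp_pos: [0.518, 0.2107, 0.2095]
orientation: [-0.005, 0.789, -0.615, 0.004]
wrist_force: [-0.1, -0.1, -0.0]
finger_gap: 0.0163
grip_force: 30.7
tcp [518.  210.7 209.5] yang -165.9 tilt [ 0.013  0.003 -1.   ] SHIFT [352.8  76.4   8.5] TURN -1.424 q6 -1.57
```

```bash
python3 -m handwheel '[[353,76,0,1.1,0],[353,76,0,1.1,0],[353,76,0,1.1,0],[353,76,0,1.1,0],[353,76,0,1.1,0],[353,76,0,1.1,0],[353,76,0,1.1,0],[353,76,0,1.1,0]]'
python3 -m handwheel '[[0,0,0,0.15,0],[0,0,0,0.3,0],[0,0,0,0.45,0],[0,0,0,0.6,0],[0,0,0,0.62,0],[0,0,0,0.62,0]]'
python3 - <<'E'
from h import *
go(570,-250,200,95.7); c=snap('wrist'); cv2.imwrite('pics/w2.png',c['color'])
E
```

```text
clock: 4.5
tcp_pos: [0.5263, -0.1562, 0.2009]
orientation: [0.0, -0.346, 0.938, -0.001]
wrist_force: [0.8, 0.6, -0.7]
finger_gap: 0.016
grip_force: 30.7
clock: 5.1
tcp_pos: [0.5262, -0.1511, 0.2011]
orientation: [-0.0, -0.05, 0.999, 0.0]
wrist_force: [-0.4, 0.4, -0.6]
finger_gap: 0.0161
grip_force: 30.7
tcp [ 526.2 -151.1  201.1] yang 95.7 tilt [-0.  0. -1.] SHIFT [ -33.7 -102.8    1.1] TURN 0.0 q6 -0.53
```

View pics/w2.png

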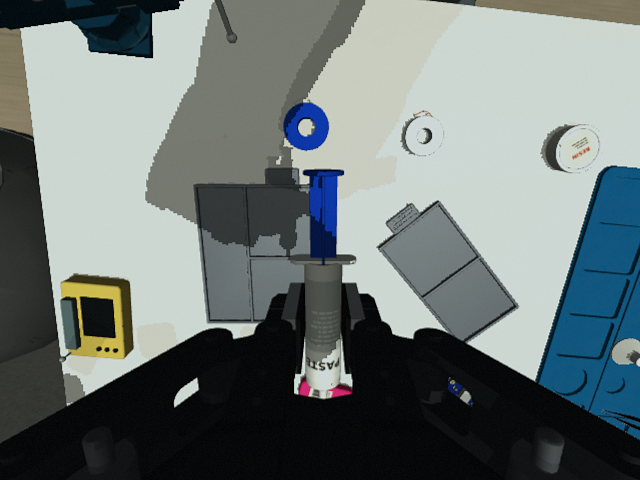

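The syringe is held straight. The slot tray's left wall runs from (194,186) to (207,322) with the divider near u=250. The two-pocket tray's corners are at (438,202), (377,247), (467,341) and (518,305). I'll enlarge this for accuracy.

```bash
python3 - <<'E'
from h import *
c=load('wrist'); I=c['color']; g=cv2.convertScaleAbs(I,alpha=1.6)
A=cv2.resize(g[170:335,185:315],None,fx=3,fy=3,interpolation=cv2.INTER_CUBIC); B=cv2.resize(g[190:355,370:525],None,fx=2.5,fy=2.5,interpolation=cv2.INTER_CUBIC)
B=cv2.copyMakeBorder(B,0,len(A)-len(B),10,0,cv2.BORDER_CONSTANT); cv2.imwrite('pics/w2c.png',np.hstack([A,B])); print(A.shape,B.shape)
E
```

```text
(495, 390, 3) (495, 398, 3)
```

View pics/w2c.png

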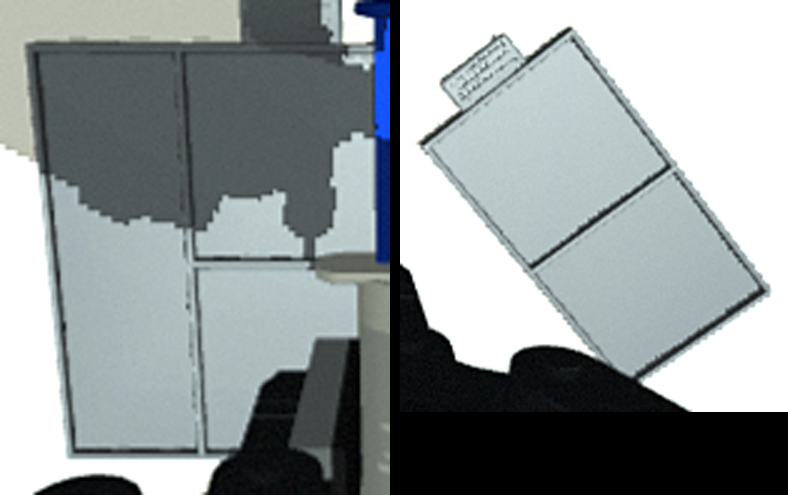

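```bash
python3 - <<'E'
from h import *
c=load('wrist')
L=lambda x,y,h=.007:onplane(c,185+(x+.5)/3-.5,170+(y+.5)/3-.5,h)[:2]*1000
Rr=lambda x,y,h=.007:onplane(c,370+(x-400+.5)/2.5-.5,190+(y+.5)/2.5-.5,h)[:2]*1000
a,b=L(28,45),L(70,457); d1,d2=L(181,46),L(202,455)
ang=lambda v:np.degrees(np.arctan2(v[1],v[0]))
print(a,b,np.linalg.norm(b-a),ang(b-a),'div',d1,d2,np.linalg.norm(d2-d1),ang(d2-d1),'w',np.linalg.norm(((a+b)-(d1+d2))/2))
th=np.radians((ang(b-a)+ang(d2-d1))/2); M=np.array([[np.cos(th),-np.sin(th)],[np.sin(th),np.cos(th)]])
m=(a+b)/2; n=(d1+d2)/2
o=((m-M@[0,-63.5])+(n-M@[0,-13]))/2; print('long tray',o,np.degrees(th))
for nm,p in [('slot',(0,-37.5)),('tabpocket',(-37.5,24.5)),('other',(37.5,24.5))]: print(nm,o+M@p)
k=[Rr(573,30),Rr(420,145),Rr(630,382),Rr(769,290)]; k=np.array(k); print(k,np.linalg.norm(k-np.roll(k,-1,0),axis=1)); o2=k.mean(0)
t2=ang(k[2]+k[3]-k[0]-k[1]); print('two',o2,t2); r=np.radians(t2); x=np.array([np.cos(r),np.sin(r)]); print('tabp',o2-37.5*x,'other',o2+37.5*x)
P=lambda u,v,h:onplane(c,u,v,h)[:2]*1000
print('solder',P(306,126.5,.016),'wick',P(425.5,134,.012),'tin',P(576,148,.017))
# refine by depth/colour for later
w=cloud(c)*1000
for nm,g,h,r in [('solder',P(306,126.5,.016),16,32),('wick',P(425.5,134,.012),12,30),('tin',P(576,148,.017),17,32)]:
    q=w[(c['z_map']>0)&(np.hypot(w[...,0]-g[0],w[...,1]-g[1])<r)&(abs(w[...,2]-h)<4)]; print(nm,len(q),cv2.minEnclosingCircle(q[:,:2].astype(np.float32)),q[:,2].mean())
E
```

```text
[ 504.39665061 -281.20483747] [ 654.8899981  -265.91921566] 151.26763657427074 5.799647671133327 div [ 499.67242753 -230.83362291] [ 649.20986325 -217.27003129] 150.15130934327908 5.182754428158665 w 49.7827532110855
long tray [ 573.38198192 -210.73245969] 5.491201049645996
slot [ 576.97046521 -248.06036866]
tabpocket [ 533.7095972  -189.93337579]
other [ 608.36541513 -182.75640921]
[[496.86231687 -35.96316486]
 [550.8026732  -90.38768623]
 [652.24115932  20.43850357]
 [601.25306173  71.6621674 ]] [ 76.62630467 150.24050989  72.27482157 149.93545197]
two [575.28980278  -8.56254503] 46.70403855742848
tabp [549.57353828 -35.85583615] other [601.00606728  18.73074609]
solder [ 439.31357323 -174.86848114] wick [434.49198796 -62.56651648] tin [433.07209693  78.72696155]
solder 1445 ((439.062744140625, -175.4351348876953), 20.9473934173584) 17.039466516633425
wick 1036 ((435.8760986328125, -64.27337646484375), 17.953262329101562) 13.105692388613948
tin 1923 ((433.7864074707031, 80.19174194335938), 22.70134735107422) 17.943085191521888
```

```bash
python3 -c "
from h import *
go(577,-248,40,95.5)"
```

```text
tcp [ 526.2 -151.1  201.1] yang 95.7 tilt [-0.  0. -1.] SHIFT [ -40.9 -101.5  161.1] TURN 0.004 q6 -0.53
```

```bash
python3 -m handwheel '[[-41,-50,40,0.004,0],[-41,-101.5,80,0.004,0],[-41,-101.5,120,0.004,0],[-41,-101.5,161,0.004,0],[-41,-101.5,180,0.004,0],[-41,-101.5,190,0.004,0],[-41,-101.5,190,0.004,0]]'
python3 - <<'E'
from h import *
go(577,-248,9,95.5); c=snap('side'); cv2.imwrite('pics/sd2.png',cv2.resize(c['color'][240:400,340:550],None,fx=3,fy=3))
E
```

```text
clock: 5.85
tcp_pos: [0.5761, -0.2478, 0.0111]
orientation: [-0.001, -0.047, 0.999, 0.001]
wrist_force: [0.7, -0.7, -1.2]
finger_gap: 0.016
grip_force: 31.2
tcp [ 576.1 -247.8   11.1] yang 95.4 tilt [-0.002  0.001 -1.   ] SHIFT [-0.9 -0.3  2.1] TURN -0.001 q6 -0.63
```

View pics/sd2.png

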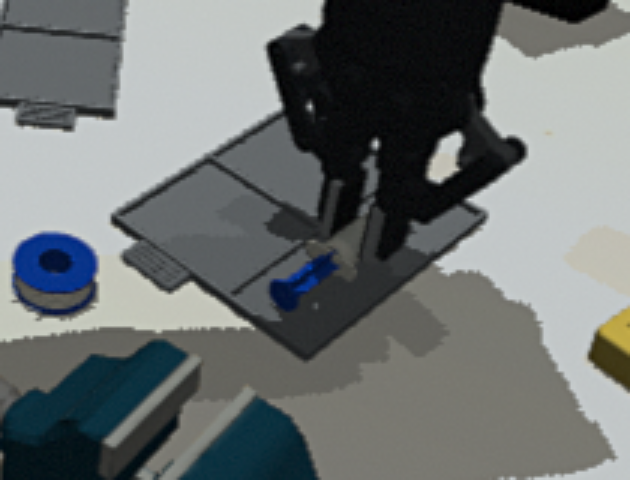

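The syringe is in line with the slot, with its plunger at (285,292) well inside the slot and no contact yet. I'll lower the last millimetres.

```bash
python3 -m handwheel '[[0,0,1,0,0],[0,0,2,0,0],[0,0,2,0,0]]'; python3 -m handwheel '[[0,0,0.8,0,0],[0,0,1.6,0,0],[0,0,1.6,0,0]]'
```

```text
clock: 6.2
tcp_pos: [0.5773, -0.2481, 0.0097]
orientation: [0.0, -0.047, 0.999, -0.0]
wrist_force: [0.5, 0.6, -0.3]
finger_gap: 0.016
grip_force: 31.2
clock: 6.5
tcp_pos: [0.5773, -0.2481, 0.0094]
orientation: [0.001, -0.047, 0.999, -0.0]
wrist_force: [-2.1, 1.6, 9.8]
finger_gap: 0.016
grip_force: 32.4
```

```bash
python3 -m handwheel '[[0,0,-1.5,0,0.45],[0,0,-1.5,0,0.45],[0,0,-2,0,0.45],[0,0,-10,0,0.5],[0,0,-40,0,0.5],[0,0,-80,0,1],[0,0,-130,0,1],[0,0,-130,0,1]]'
python3 - <<'E'
from h import *
c=snap('side'); cv2.imwrite('pics/sd3.png',cv2.resize(c['color'][240:400,340:550],None,fx=3,fy=3)); go(439.3,-175.5,100)
E
```

```text
clock: 7.3
tcp_pos: [0.581, -0.2504, 0.1461]
orientation: [0.006, -0.047, 0.999, -0.004]
wrist_force: [1.1, -1.0, -0.6]
finger_gap: 0.0834
grip_force: 0.0
tcp [ 579.7 -249.7  142.7] yang 95.3 tilt [ 0.008 -0.005 -1.   ] SHIFT [133.2  87.2  41.3] TURN 0 q6 -0.63
```

View pics/sd3.png

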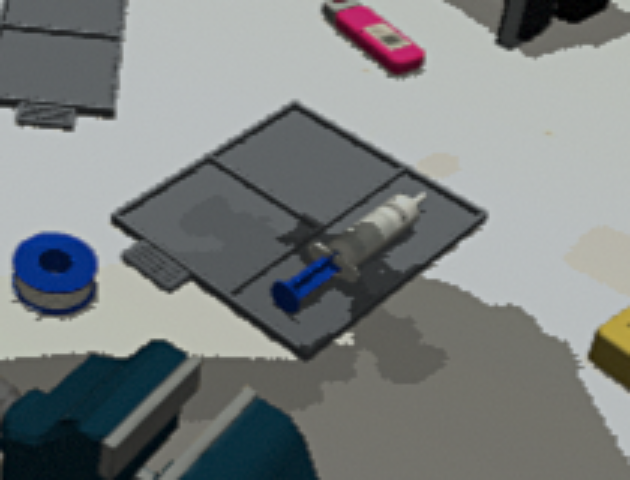

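```bash
python3 - <<'E'
from h import *
c=snap('wrist'); cv2.imwrite('pics/w3.png',c['color']); w=cloud(c)*1000
th=np.radians(5.5); M=np.array([[np.cos(th),-np.sin(th)],[np.sin(th),np.cos(th)]])
p=(w[...,:2]-[573.4,-210.7])@M
m=(c['z_map']>0)&(w[...,2]>10)&(w[...,2]<28)&(abs(p[...,0])<80)&(p[...,1]<0)&(p[...,1]>-75)
q=p[m]; z=w[m][:,2]; print(len(q),q.min(0),q.max(0),z.max())
for x in range(-70,70,10):
    k=(q[:,0]>=x)&(q[:,0]<x+10); 
    if k.sum(): print(x,k.sum(),q[k][:,1].min().round(1),q[k][:,1].max().round(1),z[k].max().round(1))
go(439.2,-175,5)
E
```

```text
2292 [-60.08489872 -51.64577224] [ 55.65028616 -14.96263486] 23.461542624812093
-70 15 -42.4 -31.7 21.7
-60 193 -45.6 -29.2 21.8
-50 180 -42.6 -32.2 19.3
-40 178 -42.7 -32.1 19.4
-30 277 -51.6 -23.1 21.9
-20 246 -45.2 -29.7 22.4
-10 236 -45.3 -29.6 23.5
0 236 -45.3 -15.0 22.8
10 226 -45.4 -29.4 22.9
20 226 -45.5 -29.3 23.1
30 211 -45.6 -29.3 22.7
40 45 -42.1 -33.6 19.5
50 23 -38.7 -36.1 15.4
tcp [ 578.2 -248.8  140. ] yang 95.3 tilt [ 0.004 -0.002 -1.   ] SHIFT [132.   86.8 134.3] TURN 0 q6 -0.63
```

Syringe is centred in the slot (tray y ≈ −37.4, top flat). Now the solder reel.

```bash
python3 -m handwheel '[[50,33,0,0,0.7],[100,66,0,0,0.7],[132,87,0,0,0.7],[132,87,40,0,0.7],[132,87,80,0,0.7],[132,87,110,0,0.7],[132,87,125,0,0.7],[132,87,125,0,0.7]]'
python3 - <<'E'
from h import *
go(439.2,-175,5); c=snap('wrist'); w=cloud(c)*1000
m=(c['z_map']>0)&(w[...,2]>10)&(w[...,2]<20)&(np.hypot(w[...,0]-439,w[...,1]+175)<26)
b=c['color'].astype(int); m&=b[...,0]-b[...,2]>50
q=w[m][:,:2].astype(np.float32); print(len(q),cv2.minEnclosingCircle(q))
E
```

```text
clock: 8.2
tcp_pos: [0.4341, -0.1717, 0.0093]
orientation: [-0.003, -0.046, 0.999, 0.002]
wrist_force: [-0.3, -0.3, 0.1]
finger_gap: 0.0597
grip_force: 0.0
tcp [ 434.1 -171.7    9.3] yang 95.3 tilt [-0.007  0.004 -1.   ] SHIFT [-4.8 -3.7  4.2] TURN 0 q6 -0.64
5096 ((439.3694152832031, -175.45553588867188), 21.147092819213867)
```

```bash
python3 -m handwheel '[[0,0,0,0,0.7],[0,0,0,0,0.7]]' >/dev/null; python3 -c "
from h import *
go(439.4,-175.5,5)"
```

```text
tcp [ 438.2 -174.2   13.5] yang 95.3 tilt [ 0.001 -0.001 -1.   ] SHIFT [-1.  -1.4  8.5] TURN 0 q6 -0.64
```

```bash
python3 -m handwheel '[[-1,-1,4,0,0.7],[-1,-1,8.5,0,0.7],[-1,-1,8.5,0,0],[-1,-1,8.5,0,0],[-1,-1,8.5,0,0],[-1,-1,8.5,0,0],[-1,-1,8.5,0,0]]' 40
python3 -m handwheel '[[0,0,-10,0,0],[0,0,-40,0,0],[0,0,-80,0,0],[0,0,-110,0,0],[0,0,-110,0,0],[0,0,-110,0,0]]'
python3 -c "
from h import *
go(533.7,-190,45)"
```

```text
clock: 9.15
tcp_pos: [0.4384, -0.1746, 0.0043]
orientation: [-0.0, -0.047, 0.999, 0.0]
wrist_force: [-0.9, 0.4, 3.3]
finger_gap: 0.0394
grip_force: 40.6
clock: 9.75
tcp_pos: [0.4393, -0.1751, 0.1152]
orientation: [0.001, -0.046, 0.999, -0.001]
wrist_force: [0.4, 0.6, -1.9]
finger_gap: 0.0395
grip_force: 40.5
tcp [ 439.3 -175.1  115.2] yang 95.3 tilt [ 0.002 -0.001 -1.   ] SHIFT [-92.5 -23.5  70.4] TURN 0 q6 -0.64
```

```bash
python3 -m handwheel '[[-46,-12,0,0,0],[-92.5,-23.5,20,0,0],[-92.5,-23.5,55,0,0],[-92.5,-23.5,85,0,0],[-92.5,-23.5,98,0,0],[-92.5,-23.5,98,0,0],[-92.5,-23.5,98,0,0],[-92.5,-23.5,98,0,0]]'
python3 -c "
from h import *
go(533.7,-190,7.5)"
```

```text
clock: 10.55
tcp_pos: [0.5339, -0.1901, 0.0178]
orientation: [0.001, -0.046, 0.999, -0.001]
wrist_force: [0.0, -0.8, 0.8]
finger_gap: 0.0396
grip_force: 40.5
tcp [ 533.9 -190.1   17.8] yang 95.3 tilt [ 0.002 -0.001 -1.   ] SHIFT [ 0.2  0.2 10.3] TURN 0 q6 -0.58
```

```bash
python3 -m handwheel '[[0,0,4,0,0],[0,0,8,0,0],[0,0,10,0,0],[0,0,10,0,0]]'
python3 -m handwheel '[[0,0,0.8,0,0],[0,0,0.8,0,0]]'
```

```text
clock: 10.95
tcp_pos: [0.5332, -0.1897, 0.0073]
orientation: [0.001, -0.046, 0.999, -0.0]
wrist_force: [-2.3, 0.9, 6.2]
finger_gap: 0.0393
grip_force: 41.2
clock: 11.15
tcp_pos: [0.5332, -0.1897, 0.0072]
orientation: [0.001, -0.047, 0.999, -0.0]
wrist_force: [-3.9, 0.7, 12.8]
finger_gap: 0.0399
grip_force: 41.8
```

```bash
python3 -m handwheel '[[0,0,-1,0,0.53],[0,0,-1.5,0,0.53],[0,0,-2,0,0.53],[0,0,-10,0,0.55],[0,0,-40,0,0.6],[0,0,-80,0,0.7],[0,0,-120,0,0.7],[0,0,-120,0,0.7]]'
python3 - <<'E'
from h import *
c=snap('wrist'); cv2.imwrite('pics/w4.png',c['color']); w=cloud(c)*1000
b=c['color'].astype(int); m=(c['z_map']>0)&(w[...,2]>10)&(w[...,2]<26)&(np.hypot(w[...,0]-533,w[...,1]+190)<35)&(b[...,0]-b[...,2]>50)
q=w[m]; print(len(q),cv2.minEnclosingCircle(q[:,:2].astype(np.float32)),np.percentile(q[:,2],[5,50,95]))
go(433.5,80,130,105)
E
```

```text
clock: 11.95
tcp_pos: [0.5364, -0.1913, 0.1318]
orientation: [0.005, -0.047, 0.999, -0.003]
wrist_force: [0.5, -1.1, 1.1]
finger_gap: 0.0596
grip_force: 0.0
1788 ((533.8939208984375, -189.54800415039062), 21.099565505981445) [19.00078583 20.05780873 21.10516926]
tcp [ 535.2 -190.7  129.1] yang 95.3 tilt [ 0.006 -0.003 -1.   ] SHIFT [ 76.1 278.9  -2.4] TURN -0.169 q6 -0.58
```

Reel is flat and centred. Next is the tin.

```bash
python3 -m handwheel '[[76,279,0,0,0.75],[76,279,0,0,0.75],[76,279,0,0,0.75],[76,279,0,0,0.75],[76,279,0,0,0.75],[76,279,0,0,0.75],[76,279,40,0,0.75],[76,279,70,0,0.75]]'
python3 -m handwheel '[[0,0,0,0,0.75],[0,0,0,0,0.75]]'
python3 - <<'E'
from h import *
go(433.5,80,5); c=snap('wrist'); w=cloud(c)*1000
b=c['color'].astype(int); m=(c['z_map']>0)&(w[...,2]>11)&(w[...,2]<24)&(np.hypot(w[...,0]-433,w[...,1]-80)<32)
q=w[m]; print(len(q),cv2.minEnclosingCircle(q[:,:2].astype(np.float32)),np.percentile(q[:,2],[5,50,95]))
E
```

```text
clock: 12.8
tcp_pos: [0.4302, 0.0827, 0.054]
orientation: [0.0, -0.048, 0.999, 0.0]
wrist_force: [-1.0, -0.8, 0.3]
finger_gap: 0.064
grip_force: 0.0
clock: 13.0
tcp_pos: [0.4302, 0.0812, 0.0549]
orientation: [-0.001, -0.046, 0.999, 0.0]
wrist_force: [0.0, -0.2, 0.3]
finger_gap: 0.0645
grip_force: 0.0
tcp [430.2  81.2  54.9] yang 95.3 tilt [-0.003  0.    -1.   ] SHIFT [-3.3 -1.5 49.9] TURN 0 q6 -0.09
4383 ((433.7992858886719, 80.52519989013672), 22.263931274414062) [16.61648458 17.82581084 18.87234847]
```

```bash
python3 -m handwheel '[[-3.5,-1,20,0,0.75],[-3.5,-1,38,0,0.75],[-3.5,-1,49.5,0,0.75],[-3.5,-1,49.5,0,0.75],[-3.5,-1,49.5,0,0],[-3.5,-1,49.5,0,0],[-3.5,-1,49.5,0,0],[-3.5,-1,49.5,0,0]]' 40
python3 -m handwheel '[[0,0,0,0,0],[0,0,0,0,0],[0,0,-10,0,0],[0,0,-40,0,0],[0,0,-80,0,0],[0,0,-120,0,0],[0,0,-120,0,0],[0,0,-120,0,0]]'
python3 -c "
from h import *
go(608.4,-183,120)"
```

```text
clock: 13.85
tcp_pos: [0.4362, 0.0804, 0.0076]
orientation: [0.001, -0.046, 0.999, -0.0]
wrist_force: [-1.1, 0.1, 6.0]
finger_gap: 0.0413
grip_force: 39.8
clock: 14.65
tcp_pos: [0.4361, 0.0806, 0.1278]
orientation: [0.002, -0.047, 0.999, -0.0]
wrist_force: [-0.1, 0.0, -0.3]
finger_gap: 0.0411
grip_force: 40.6
tcp [436.1  80.6 127.8] yang 95.3 tilt [ 0.004  0.    -1.   ] SHIFT [-147.  -278.4    8.5] TURN 0 q6 -0.09
```

```bash
python3 -m handwheel '[[-149,-278,0,0,0],[-149,-278,0,0,0],[-149,-278,0,0,0],[-149,-278,0,0,0],[-149,-278,0,0,0],[-149,-278,0,0,0],[-149,-278,0,0,0],[-149,-278,30,0,0]]'
python3 -m handwheel '[[0,0,30,0,0],[0,0,60,0,0],[0,0,70,0,0],[0,0,70,0,0],[0,0,70,0,0]]'
python3 -c "
from h import *
go(610.5,-183,10.6)"
```

```text
clock: 15.45
tcp_pos: [0.6125, -0.1865, 0.0974]
orientation: [0.003, -0.045, 0.999, -0.002]
wrist_force: [0.7, -0.4, 1.1]
finger_gap: 0.041
grip_force: 40.7
clock: 15.95
tcp_pos: [0.6093, -0.1824, 0.0264]
orientation: [0.0, -0.047, 0.999, 0.0]
wrist_force: [0.4, -0.7, -0.7]
finger_gap: 0.041
grip_force: 40.7
tcp [ 609.3 -182.4   26.4] yang 95.3 tilt [ 0.  0. -1.] SHIFT [-1.1 -0.7 15.8] TURN 0 q6 -0.51
```

```bash
python3 -m handwheel '[[-1,-0.5,6,0,0],[-1,-0.5,11,0,0],[-1,-0.5,14.5,0,0],[-1,-0.5,14.5,0,0]]'
python3 -m handwheel '[[0,0,1,0,0],[0,0,1.5,0,0],[0,0,1.5,0,0]]'
```

```text
clock: 16.35
tcp_pos: [0.6098, -0.1826, 0.011]
orientation: [-0.0, -0.047, 0.999, 0.0]
wrist_force: [-0.5, 0.4, -0.4]
finger_gap: 0.041
grip_force: 40.7
clock: 16.65
tcp_pos: [0.6101, -0.1828, 0.0106]
orientation: [0.0, -0.047, 0.999, -0.0]
wrist_force: [-1.6, 0.5, 4.9]
finger_gap: 0.0409
grip_force: 41.1
```

```bash
python3 -m handwheel '[[0,0,0,0,0.58],[0,0,-1,0,0.58],[0,0,-1.5,0,0.58],[0,0,-10,0,0.6],[0,0,-40,0,0.7],[0,0,-80,0,0.7],[0,0,-120,0,0.7],[0,0,-120,0,0.7]]'
python3 - <<'E'
from h import *
c=snap('wrist'); cv2.imwrite('pics/w5.png',c['color']); w=cloud(c)*1000
m=(c['z_map']>0)&(w[...,2]>11)&(w[...,2]<26)&(np.hypot(w[...,0]-608.4,w[...,1]+183)<33)
q=w[m]; print(len(q),cv2.minEnclosingCircle(q[:,:2].astype(np.float32)),np.percentile(q[:,2],[5,50,95]))
go(435.5,-63.5,130)
E
```

```text
clock: 17.45
tcp_pos: [0.6139, -0.1844, 0.1374]
orientation: [0.005, -0.047, 0.999, -0.003]
wrist_force: [0.2, -1.1, 0.7]
finger_gap: 0.06
grip_force: 0.0
2352 ((607.6217651367188, -182.77899169921875), 22.048551559448242) [19.56346802 20.81484427 21.956896  ]
tcp [ 612.6 -183.9  134.4] yang 95.3 tilt [ 0.007 -0.003 -1.   ] SHIFT [165.2 136.3   2.7] TURN 0 q6 -0.51
```

View pics/w5.png

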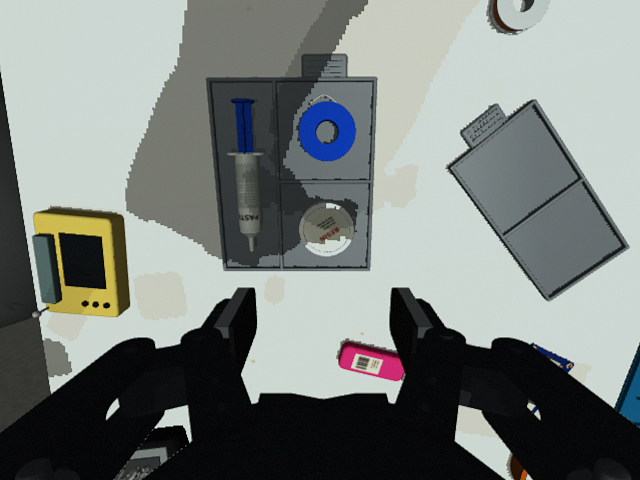

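The first kit is in place: syringe at (245,170), reel at (327,130), tin at (327,228). The two-pocket tray is fully visible, with corners (536,99), (448,168), (548,299) and (627,246).

```bash
python3 - <<'E'
from h import *
c=load('wrist'); k=np.array([onplane(c,u,v,.007)[:2]*1000 for u,v in[(536,100),(449,168),(548,298),(627,246)]])
print(k.round(1).tolist(),np.linalg.norm(k-np.roll(k,-1,0),axis=1)); o2=k.mean(0); v=k[2]+k[3]-k[0]-k[1]
x=v/np.linalg.norm(v); print(o2,np.degrees(np.arctan2(x[1],x[0])),'tab',o2-37.5*x,'other',o2+37.5*x)
E
python3 -m handwheel '[[165,136,0,0,0.7],[165,136,0,0,0.7],[165,136,0,0,0.7],[165,136,0,0,0.7],[165,136,0,0,0.7],[165,136,40,0,0.7],[165,136,75,0,0.7],[165,136,75,0,0.7]]'
python3 -m handwheel '[[0,0,0,0,0.7],[0,0,0,0,0.7]]'
python3 - <<'E'
from h import *
go(435.5,-63.5,4); c=snap('wrist'); w=cloud(c)*1000
m=(c['z_map']>0)&(w[...,2]>7)&(w[...,2]<18)&(np.hypot(w[...,0]-435,w[...,1]+63)<26)
q=w[m]; print(len(q),cv2.minEnclosingCircle(q[:,:2].astype(np.float32)),np.percentile(q[:,2],[5,50,95]))
E
```

```text
[[496.6, -34.9], [551.9, -90.1], [654.5, 18.9], [601.3, 71.8]] [ 78.09530831 149.64569043  74.95762039 149.50233347]
[576.09836764  -8.57805594] 46.140115579022314 tab [550.11472394 -35.61692167] other [602.08201134  18.4608098 ]
clock: 18.3
tcp_pos: [0.4295, -0.0615, 0.0512]
orientation: [-0.004, -0.046, 0.999, 0.001]
wrist_force: [-0.9, 0.2, 0.2]
finger_gap: 0.0597
grip_force: 0.0
clock: 18.5
tcp_pos: [0.4344, -0.0632, 0.0561]
orientation: [0.001, -0.046, 0.999, -0.0]
wrist_force: [0.6, 0.3, -0.5]
finger_gap: 0.0597
grip_force: 0.0
tcp [434.4 -63.2  56.1] yang 95.3 tilt [ 0.002 -0.    -1.   ] SHIFT [-1.  -0.3 52.1] TURN 0 q6 -0.42
2407 ((433.8177185058594, -65.09552764892578), 20.34211540222168) [11.63924979 13.05712276 14.0894103 ]
```

```bash
python3 -m handwheel '[[-0.5,-1,20,0,0.65],[-0.5,-1,40,0,0.65],[-0.5,-1,52.5,0,0.65],[-0.5,-1,52.5,0,0.65],[-0.5,-1,52.5,0,0],[-0.5,-1,52.5,0,0],[-0.5,-1,52.5,0,0],[-0.5,-1,52.5,0,0]]' 40
python3 -m handwheel '[[0,0,0,0,0],[0,0,0,0,0],[0,0,-10,0,0],[0,0,-40,0,0],[0,0,-80,0,0],[0,0,-110,0,0],[0,0,-110,0,0],[0,0,-110,0,0]]'
python3 -c "
from h import *
go(550,-35.8,80)"
```

```text
clock: 19.35
tcp_pos: [0.4349, -0.064, 0.0039]
orientation: [0.001, -0.047, 0.999, -0.0]
wrist_force: [-0.8, 0.4, 7.2]
finger_gap: 0.0336
grip_force: 39.9
clock: 20.15
tcp_pos: [0.4346, -0.0639, 0.1138]
orientation: [0.001, -0.047, 0.999, -0.001]
wrist_force: [0.0, 0.0, -1.0]
finger_gap: 0.0334
grip_force: 40.0
tcp [434.6 -63.9 113.8] yang 95.3 tilt [ 0.003 -0.001 -1.   ] SHIFT [-117.4   17.3   34.1] TURN 0 q6 -0.42
```

```bash
python3 -m handwheel '[[-50,7,0,0,0],[-100,15,0,0,0],[-117.4,17.3,20,0,0],[-117.4,17.3,60,0,0],[-117.4,17.3,90,0,0],[-117.4,17.3,90,0,0],[-117.4,17.3,90,0,0]]'
python3 -c "
from h import *
go(550,-35.8,6.9)"
```

```text
clock: 20.85
tcp_pos: [0.5476, -0.0352, 0.0214]
orientation: [-0.002, -0.046, 0.999, 0.0]
wrist_force: [0.1, 0.7, 0.8]
finger_gap: 0.0334
grip_force: 40.0
tcp [547.6 -35.2  21.4] yang 95.3 tilt [-0.003  0.001 -1.   ] SHIFT [-2.4 -0.8 14.5] TURN 0 q6 -0.3
```

```bash
python3 -m handwheel '[[-1,0,5,0,0],[-1,0,10,0,0],[-1,0,14,0,0],[-1,0,14,0,0],[-1,0,14,0,0]]'
python3 -m handwheel '[[0,0,1,0,0],[0,0,1,0,0]]'
```

```text
clock: 21.35
tcp_pos: [0.5501, -0.0355, 0.0087]
orientation: [0.0, -0.046, 0.999, -0.0]
wrist_force: [0.1, 0.2, -0.8]
finger_gap: 0.0332
grip_force: 40.0
clock: 21.55
tcp_pos: [0.5501, -0.0354, 0.0075]
orientation: [0.0, -0.046, 0.999, 0.0]
wrist_force: [0.1, -0.4, 0.7]
finger_gap: 0.0334
grip_force: 40.0
```

```bash
python3 -m handwheel '[[0,0,0.8,0,0],[0,0,0.8,0,0],[0,0,1.5,0,0],[0,0,1.5,0,0]]'
```

```text
clock: 21.95
tcp_pos: [0.5502, -0.0355, 0.0069]
orientation: [0.0, -0.046, 0.999, -0.0]
wrist_force: [-3.8, 0.3, 8.8]
finger_gap: 0.033
grip_force: 40.9
```

```bash
python3 -m handwheel '[[0,0,-0.5,0,0.48],[0,0,-1,0,0.48],[0,0,-1.5,0,0.48],[0,0,-10,0,0.55],[0,0,-40,0,0.7],[0,0,-80,0,0.7],[0,0,-130,0,0.7],[0,0,-130,0,0.7]]'
python3 - <<'E'
from h import *
c=snap('wrist'); cv2.imwrite('pics/w6.png',c['color']); w=cloud(c)*1000
m=(c['z_map']>0)&(w[...,2]>12)&(w[...,2]<26)&(np.hypot(w[...,0]-550,w[...,1]+35.8)<30)
q=w[m]; print(len(q),cv2.minEnclosingCircle(q[:,:2].astype(np.float32)),np.percentile(q[:,2],[5,50,95]))
go(399,195.5,130)
E
```

```text
clock: 22.75
tcp_pos: [0.5545, -0.0363, 0.1435]
orientation: [0.006, -0.047, 0.999, -0.002]
wrist_force: [0.9, -0.1, -0.2]
finger_gap: 0.0599
grip_force: 0.0
1226 ((551.318115234375, -35.17686080932617), 18.111614227294922) [14.90239514 16.04903561 17.14569272]
tcp [553.1 -36.  140.4] yang 95.3 tilt [ 0.008 -0.002 -1.   ] SHIFT [132.  244.9   8.7] TURN 0 q6 -0.3
```

Braid reel is flat and centred. Jar next.

```bash
python3 -m handwheel '[[132,245,0,0,0.85],[132,245,0,0,0.85],[132,245,0,0,0.85],[132,245,0,0,0.85],[132,245,0,0,0.85],[132,245,0,0,0.85],[132,245,0,0,0.85],[132,245,0,0,0.85]]'
python3 - <<'E'
from h import *
c=snap('wrist'); w=cloud(c)*1000
m=(c['z_map']>0)&(w[...,2]>42)&(w[...,2]<58)&(np.hypot(w[...,0]-399,w[...,1]-195)<30)
q=w[m]; print(len(q),cv2.minEnclosingCircle(q[:,:2].astype(np.float32)),np.percentile(q[:,2],[5,50,95])); go(399,195.5,5)
E
```

```text
clock: 23.6
tcp_pos: [0.3952, 0.1965, 0.1354]
orientation: [-0.0, -0.047, 0.999, -0.0]
wrist_force: [0.5, -0.8, -0.4]
finger_gap: 0.0725
grip_force: 0.0
1936 ((397.1544189453125, 196.21405029296875), 17.962430953979492) [48.46469812 50.46554509 51.58464494]
tcp [395.8 196.  135.5] yang 95.3 tilt [-0. -0. -1.] SHIFT [ -3.1  -0.7 130.5] TURN 0 q6 0.18
```

```bash
python3 -m handwheel '[[-2,0,40,0,0.85],[-2,0,80,0,0.85],[-2,0,110,0,0.85],[-2,0,125,0,0.85],[-2,0,130,0,0.85],[-2,0,130,0,0.85],[-2,0,130,0,0.85]]'
python3 -m handwheel '[[0,0,0,0,0],[0,0,0,0,0],[0,0,0,0,0],[0,0,0,0,0],[0,0,0,0,0],[0,0,0,0,0]]' 40
python3 -m handwheel '[[0,0,-10,0,0],[0,0,-40,0,0],[0,0,-80,0,0],[0,0,-120,0,0],[0,0,-120,0,0],[0,0,-120,0,0]]'
python3 -c "
from h import *
go(602,18.5,120)"
```

```text
clock: 24.35
tcp_pos: [0.399, 0.1961, 0.0066]
orientation: [0.001, -0.046, 0.999, 0.0]
wrist_force: [0.3, -0.3, 0.1]
finger_gap: 0.0729
grip_force: 0.0
clock: 24.95
tcp_pos: [0.3986, 0.1966, 0.0069]
orientation: [0.001, -0.047, 0.999, 0.0]
wrist_force: [-1.1, -1.2, 5.9]
finger_gap: 0.0365
grip_force: 39.7
clock: 25.55
tcp_pos: [0.3987, 0.1968, 0.1274]
orientation: [0.002, -0.047, 0.999, 0.0]
wrist_force: [-0.6, -0.1, -0.4]
finger_gap: 0.0361
grip_force: 40.3
tcp [398.7 196.8 127.4] yang 95.3 tilt [ 0.003  0.001 -1.   ] SHIFT [-185.8 -196.4    7.8] TURN 0 q6 0.18
```

```bash
python3 -m handwheel '[[-187,-196,0,0,0],[-187,-196,0,0,0],[-187,-196,0,0,0],[-187,-196,0,0,0],[-187,-196,0,0,0],[-187,-196,0,0,0],[-187,-196,20,0,0],[-187,-196,40,0,0]]'
python3 -m handwheel '[[0,0,30,0,0],[0,0,55,0,0],[0,0,65,0,0],[0,0,65,0,0],[0,0,65,0,0]]'
python3 -c "
from h import *
go(603,18.5,10)"
```

```text
clock: 26.35
tcp_pos: [0.602, 0.0177, 0.0836]
orientation: [-0.001, -0.046, 0.999, 0.0]
wrist_force: [-1.2, 0.7, -1.2]
finger_gap: 0.0363
grip_force: 40.4
clock: 26.85
tcp_pos: [0.6023, 0.0187, 0.0211]
orientation: [-0.0, -0.047, 0.999, 0.0]
wrist_force: [-0.6, 0.3, -0.2]
finger_gap: 0.0359
grip_force: 40.4
tcp [602.3  18.7  21.1] yang 95.3 tilt [-0.  0. -1.] SHIFT [-0.7 -0.3 11.1] TURN 0 q6 -0.2
```

```bash
python3 -m handwheel '[[0,0,5,0,0],[0,0,9,0,0],[0,0,11,0,0],[0,0,11,0,0]]'; python3 -m handwheel '[[0,0,0.8,0,0],[0,0,1.2,0,0],[0,0,1.2,0,0]]'
```

```text
clock: 27.25
tcp_pos: [0.6024, 0.0186, 0.0101]
orientation: [0.0, -0.046, 0.999, 0.0]
wrist_force: [-0.6, 0.7, -1.4]
finger_gap: 0.036
grip_force: 40.5
clock: 27.55
tcp_pos: [0.6025, 0.0186, 0.01]
orientation: [0.0, -0.047, 0.999, -0.0]
wrist_force: [-2.8, 0.2, 6.6]
finger_gap: 0.0365
grip_force: 41.3
```

```bash
python3 -m handwheel '[[0,0,0,0,0.55],[0,0,-0.5,0,0.55],[0,0,-1,0,0.55],[0,0,-10,0,0.6],[0,0,-40,0,0.6],[0,0,-80,0,0.6],[0,0,-130,0,0.6],[60,0,-150,0,0.6]]'
python3 -m handwheel '[[40,0,0,0,0.6],[80,0,0,0,0.6],[80,0,0,0,0.6],[80,0,0,0,0.6]]'
python3 - <<'E'
from h import *
a=snap('scene')['color']; b=snap('side')['color']
cv2.imwrite('pics/end.png',np.hstack([cv2.resize(a[180:340,170:450],None,fx=1.4,fy=1.4),cv2.resize(b[180:340,245:515],None,fx=1.4,fy=1.4)]))
E
```

```text
clock: 28.35
tcp_pos: [0.5644, 0.0132, 0.1618]
orientation: [0.009, -0.047, 0.999, -0.001]
wrist_force: [0.5, -0.3, 0.6]
finger_gap: 0.0512
grip_force: 0.0
clock: 28.75
tcp_pos: [0.475, 0.0068, 0.1554]
orientation: [0.001, -0.046, 0.999, -0.0]
wrist_force: [0.1, -0.3, -0.5]
finger_gap: 0.0515
grip_force: 0.0
```

View pics/end.png

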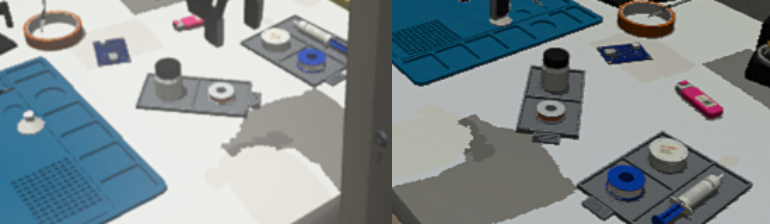

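All five items are seated in their pockets, the jar upright at (555,70), and the cup hasn't moved, at (30,122). The arm is clear, so I'm handing in.

```bash
python3 -c "
from h import *
print(workorder.hand_in())"
```

```text
the job is handed in; nothing more can be done
None
```

Both kits are made up in the order asked and handed in at about 29 s: the final pictures show all five items seated in their pockets and the suction cup untouched, and the hand-in returned no verdict.

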